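# Pack and wedge a timber frame in its glue-up jig

## Task

Fill the gap between the timber frame's nose and the blue stop of the jig: stand orange packers from the rack upright and fully down in it until the room left is one the wedge can close without touching the board. Then push the wedge, toe down, into that room until you feel it bite firmly, and finish while still holding it pressed in there with the fingers. Leave no packer half in, and do not shove or topple the other things on the bench.

Things in the scene. Friction and masses are not known exactly. Their poses are not given: they have to be found in the camera images.
- jig: plywood jig board, 360 x 270 x 12 mm, fixed on the bench. Origin on its top face (12 mm above the bench), at the foot of the middle of the stop's gap-side face. x points from the stop across the gap towards the frame, y runs along the gap, z up.
- stop: blue steel stop post fixed to the board: 55 mm along x, 30 mm along y, 60 mm tall above the board. Same origin and axes as jig: its flat upright face is the plane x = 0 and the post lies on the -x side of it.
- frame: timber frame, 240 mm wide, 60 mm tall, screwed to the board. From the middle of its rail a nose (30 mm wide along y, 60 mm tall, 30 mm long) juts towards the stop. Origin at the foot of the middle of the nose's end face; axes as jig. The gap between stop and nose is as wide as the x distance from jig to frame: 27 to 42 mm, new each time. Nothing of it moves.
- rack: dark wooden rack, 200 x 80 x 28 mm, fixed on the bench, origin at the centre of its underside. It has four pockets 20 mm deep (floor 8 mm above the bench) in a row along its x axis: at x = -63, -21 and +21 mm stand packer0, packer1 and packer2, at x = +67 mm the wedge. All stand upright, with axes along those of the rack (leaning up to 0.05 rad).
- wedge: light wooden wedge with a red band round its head, 90 mm tall, about 90 g. Origin at its toe, z up. Both sides slope alike: thickness along x grows steadily from 8 mm at the toe to 26 mm at 60 mm above it; this taper is 40 mm wide (y).
- wedge_center (a point): centre of the wedge, 45 mm above its toe, axes of wedge. Its block head lies 60 to 90 mm above the toe, is 26 mm thick (x) and 50 mm wide (y): grip the head across its 50 mm. A push of 10 to 20 N makes it bite.
- packer0_center (a point): orange plastic packer, an upright plate 10 mm thick (x), 40 mm wide (y), 60 mm tall, 40 g; all three alike. Point at its centre. Grip it across its 40 mm: it juts out 5 mm past both sides of stop and nose, so fingers pass beside them. The gap needs one or two packers with the wedge; a second one goes in easily against the other side, the wedge between.
- packer1_center (a point): orange plastic packer, an upright plate 10 mm thick (x), 40 mm wide (y), 60 mm tall, 40 g; all three alike. Point at its centre. Grip it across its 40 mm: it juts out 5 mm past both sides of stop and nose, so fingers pass beside them. The gap needs one or two packers with the wedge; a second one goes in easily against the other side, the wedge between.
- packer2_center (a point): orange plastic packer, an upright plate 10 mm thick (x), 40 mm wide (y), 60 mm tall, 40 g; all three alike. Point at its centre. Grip it across its 40 mm: it juts out 5 mm past both sides of stop and nose, so fingers pass beside them. The gap needs one or two packers with the wedge; a second one goes in easily against the other side, the wedge between.
- glue: bystander: white glue bottle, 56 mm across, 130 mm tall, origin at its foot
- screws: bystander: grey jar, 64 mm across, 75 mm tall, origin at its foot
- tape: bystander: blue roll of tape lying on the board inside the frame, 70 mm across, 24 mm tall, origin at its foot
- driver: bystander: red screwdriver lying on the bench, origin at its underside
- hammer: bystander: hammer lying on the bench, origin at its underside
- measure: bystander: yellow tape measure, 65 x 35 x 60 mm, origin at its underside
- mug: bystander: blue mug, 80 mm across, 90 mm tall, origin at its foot
Mind the look-alikes: they are no part of the job. Leave any yellow look-alike of the part that bears packer2_center alone.

How it is judged:
By the outcome, as a careful person would: the job done as asked, in the order asked, and still so for the second after the job is handed in, while the arm keeps its last pose, push and grip.
It also fails if it takes over 67 s, if anything falls off the work surface, if the arm or the gripper's body presses on something with over 40 N, if the wrist force passes 120 N, or if a joint passes its speed limit or range.

## Robot

A 7-joint arm with a two-finger parallel gripper is mounted at the origin on the work surface. World frame = base frame: x ahead of the robot, y to its left, z up, the work surface at z = 0. Lengths are in m, angles in rad, forces in N, time in s.
With the tool pointing down it reaches from about 0.4 to 0.85 m from the base axis. Payload 10.4 kg.
Tool frame: the origin (TCP) lies at the very end of the fingers, on their centre line; the grasp point (between the pads) lies r.grip_depth behind it (r.grip_depth is the distance from the TCP to the grasp point, in m); y points along the fingers, z is the direction in which the jaws open and shut, and the axes are right-handed (so a half turn about y gives the same grasp; the last joint's range is limited). The gripper opens to 87 mm and grips with 3 to 60 N. Pads are 19 mm wide; open, the fingers measure 117 mm over their backs; the gripper's body (75 mm by 190 mm) begins 51 mm behind the grasp point.
Start: joints at [-1.21, 0.332, -0.065, 1.46, 0.022, 1.35, -0.088], TCP at [0.234, 0.58, 0.223] pointing down, gripper open.
Joint ranges: [-2.6, 2.6], [-0.5, 2.12], [-1.47, 1.34], [0.16, 2.42], [-1.27, 4.41], [0.06, 2.06], [-2.6, 2.6]. Speed limits (rad/s): [2.22, 2.22, 2.79, 2.79, 3.14, 3.14, 3.14].

## Interface

Orientations are given as a unit quaternion [x, y, z, w].
In Python, from bench import r gives the robot as it stands.
- The arm moves only by the shell command python3 -m jog 'ROWS' [OPENING] [FORCE]. ROWS is JSON, a list of rows, each a list of 6 numbers: the shift along the tool's x, y, z in m, then the turn, a rotation vector about the tool's x, y, z in degrees. A call has 1 to 12 rows; each row shifts and turns the pose as measured when the row begins, along the tool's axes as they then stand; what a row does not reach is not made up. A row lasts 1/12 s, in which the tool goes at most 41.7 mm and 7.16 degrees, less where a joint would pass 70% of its speed; a pose out of reach is approached as far as the arm can. A call with a gripper value outside its range is refused whole. OPENING is the opening, from -1 (shut) to 1 (fully open), so that 0 is half open, set as the call begins (- or left out, the last holds). The fingers move at their own pace and stop on an object; FORCE is the grip in N (left out, the last holds). Time passes only in rows, so rows that do not move let the fingers close. It gives the time, the measured TCP pose, the force and the opening at its end, in the units of the state.
- r.read_state(): the state, without advancing time (a new reading comes with each control period).
- r.camera(name): name is "scene" or "top" or "wrist"; returns a dict with "image" (480x640x3 uint8, red, green, blue), "range_z" (480x640 float32, m along the optical axis (not along the pixel's ray), 0 where there is no reading), "K" (3x3 intrinsics, pixels), "R" (3x3) and "t" (3): a world point X has camera coordinates R X + t. Camera axes: x right, y down, z forward; pixel columns grow to the right and rows downward; lengths in m; the calibration is good to about 2 mm. A picture is of the moment at which its call begins.
- r.close_job(): hands the job in, once; it reports no verdict.
The state is a dict: "time": time; "joint_positions": joint angles; "joint_vel": joint speeds; "joint_torque": joint torques, N m; "ee_pos": TCP position; "eef_rot": TCP orientation; "ft_force": force on the tool from outside, world axes, zero at the start; "torque": the same for the moment, N m; "width": finger opening in m.
Only numpy, scipy, OpenCV 4.12 (cv2) and the standard library are available. Lean on these libraries where they do the work, as an engineer would, in place of code of your own. Each camera call takes 0.05 s, during which the arm holds its last target. There are 200 camera calls.

## Working session

There is one attempt and no reset: what is moved stays moved. The work goes in short steps, Python scripts to look and compute and a shell command to move; the robot and the scene stay as the last step left them, time stands still between calls to the robot, and variables do not carry over. Pictures are saved under pics/ and viewed, about 8 in all and at most 12, crops included, and the job is handed in when it is done.

```bash
ls; mkdir -p pics; python3 - <<'E'
from bench import r
import cv2,numpy as np
s=r.read_state();print({k:np.round(v,4).tolist() for k,v in s.items()},r.grip_depth)
for n in("top","scene"):
    c=r.camera(n);np.savez(f"pics/{n}0.npz",**c);cv2.imwrite(f"pics/{n}0.png",c["image"][:,:,::-1]);print(n,c["K"].tolist(),np.round(c["R"],3).tolist(),c["t"])
E
```

```text
pics
{'time': 0.0, 'joint_positions': [-1.2096, 0.3329, -0.0647, 1.4609, 0.0216, 1.3499, -0.0885], 'joint_vel': [0.0002, 0.0003, -0.0004, 0.0004, -0.0008, 0.0002, 0.0004], 'joint_torque': [0.0007, -62.3255, 0.0251, -38.9902, -0.0614, 0.0396, 0.0001], 'ee_pos': [0.2339, 0.5792, 0.2218], 'eef_rot': [0.6946, -0.1349, 0.1348, -0.6936], 'ft_force': [-0.0465, 0.0159, 0.4946], 'torque': [0.0493, -0.007, -0.009], 'width': 0.087} 0.0187
top [[621.6011117396744, 0.0, 320.57888338956917], [0.0, 621.6011117396744, 228.2987761759336], [0.0, 0.0, 1.0]] [[-0.009, -1.0, -0.007], [-0.997, 0.009, -0.079], [0.079, 0.006, -0.997]] [0.02724279 0.53178032 1.42183418]
scene [[545.9237813349617, 0.0, 316.9466655289791], [0.0, 545.9237813349617, 240.17119409729392], [0.0, 0.0, 1.0]] [[0.668, 0.744, -0.012], [0.596, -0.544, -0.591], [-0.446, 0.387, -0.807]] [-0.38528691 -0.26778661  1.46059298]
```

View pics/top0.png

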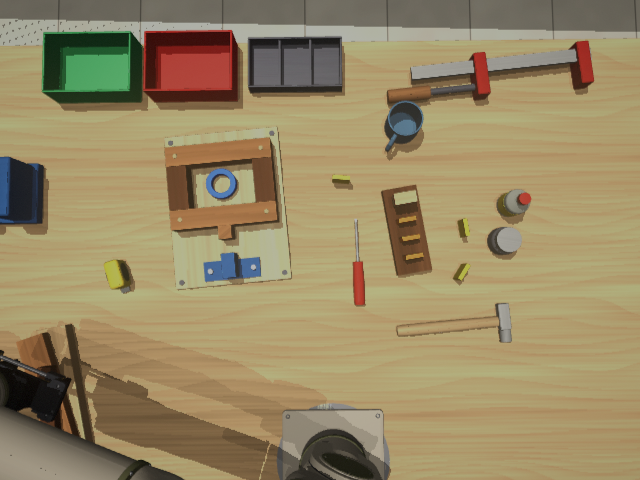

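View pics/scene0.png

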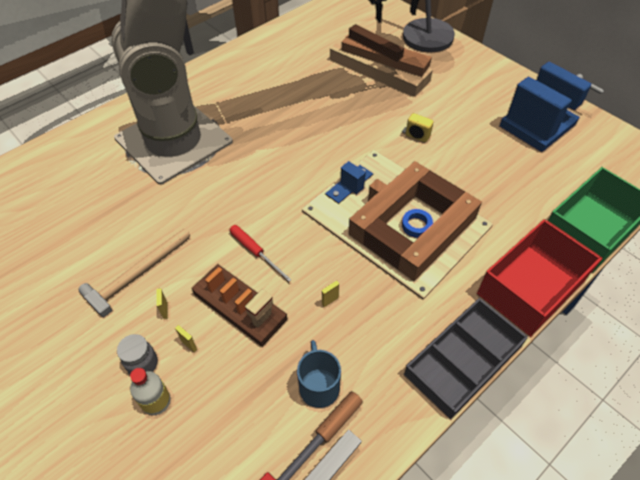

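```bash
cat > h.py <<'E'
import numpy as np,cv2
from scipy.spatial.transform import Rotation as Ro
def world(c):
    K,R,t,d=c["K"],c["R"],c["t"],c["range_z"]
    v,u=np.mgrid[:480,:640]
    P=np.stack([(u-K[0,2])/K[0,0]*d,(v-K[1,2])/K[1,1]*d,d],-1)
    return (P-t)@R
def rect(W,m):
    p=W[m][:,:2].astype(np.float32)*1000
    (c,s,a)=cv2.minAreaRect(p); return np.round(c,1),np.round(s,1),round(a,1),np.round(np.median(W[m][:,2])*1000,1),int(m.sum())
E
python3 - <<'E'
from h import *
c=dict(np.load("pics/top0.npz"));W=world(c);im=c["image"];hsv=cv2.cvtColor(im,cv2.COLOR_RGB2HSV)
def box(u0,v0,u1,v1):
    m=np.zeros((480,640),bool);m[v0:v1,u0:u1]=1;return m
z=W[...,2]
print("frame",rect(W,box(150,120,300,240)&(z>.06)&(z<.085)))
print("stop",rect(W,box(200,246,265,285)&(z>.055)&(z<.085)))
print("nose",rect(W,box(214,228,236,246)&(z>.055)&(z<.085)))
print("rack",rect(W,box(375,180,440,280)&(z>.02)&(z<.036)))
for n,b in dict(p2=(394,212,420,226),p1=(399,231,425,245),p0=(402,249,428,263),wedge=(390,188,420,208)).items():
    print(n,rect(W,box(*b)&(z>.055)))
print("board z",np.median(z[265:275,275:280]),"stop flanges",np.median(z[266:270,208:214]))
for b in [(330,172,352,186),(455,215,472,240),(453,260,472,282)]: print("yellow",rect(W,box(*b)&(z>.03)))
cv2.imwrite("pics/c.png",cv2.resize(im[180:290,160:450,::-1],None,fx=2.7,fy=2.7,interpolation=cv2.INTER_CUBIC))
E
```

```text
frame (array([617.1, 246.6]), array([221.2, 241.2]), 5.1, np.float64(73.4), 6334)
stop (array([447.9, 229.3]), array([54.7, 30.3]), 4.2, np.float64(72.5), 356)
nose (array([519.5, 237.5]), array([25.1, 30.6]), 4.8, np.float64(72.7), 165)
rack (array([ 527.1, -176. ]), array([200.2,  81.9]), 9.7, np.float64(29.4), 2373)
p2 (array([492.2, -84.3]), array([ 22.3, 243.8]), 31.9, np.float64(69.4), 91)
p1 (array([ 505.7, -179. ]), array([ 9.9, 40.4]), 9.8, np.float64(69.2), 87)
p0 (array([446.2, -95.7]), array([ 10.9, 224.6]), 11.6, np.float64(69.3), 87)
wedge (array([522.9, -79.1]), array([ 45.9, 275.3]), 39.1, np.float64(98.7), 313)
board z 0.013397938306468125 stop flanges 0.019465382514143745
yellow (array([533.4, -15.5]), array([ 39.4, 234.2]), 85.5, np.float64(60.0), 115)
yellow (array([ 478.3, -148.8]), array([ 39.3, 345.3]), 18.0, np.float64(58.4), 133)
yellow (array([ 414.9, -149.6]), array([ 35.2, 323.9]), 5.0, np.float64(58.8), 129)
```

```bash
cat >> h.py <<'E'
def goto(x,y,z,ang,sgn=None):
    "remaining shift (mm) and turn (deg) in tool axes; ang = heading (deg) of part x axis; jaws along part y; tool down"
    from bench import r
    s=r.read_state();T=Ro.from_quat(s["eef_rot"])
    best=None
    for g in((1,-1) if sgn is None else (sgn,)):
        a=np.radians(ang);zz=g*np.array([-np.sin(a),np.cos(a),0]);yy=np.array([0,0,-1.]);xx=np.cross(yy,zz)
        G=Ro.from_matrix(np.stack([xx,yy,zz],1));rv=np.degrees((T.inv()*G).as_rotvec())
        if best is None or np.linalg.norm(rv)<np.linalg.norm(best[1]):best=(g,rv)
    d=T.inv().apply(np.array([x,y,z])-s["ee_pos"])
    print("g",best[0],"shift mm",np.round(d*1000,1),"turn",np.round(best[1],2),"| t",round(s["time"],2),"pos",np.round(s["ee_pos"]*1000,1),"F",np.round(s["ft_force"],1),"w",round(float(s["width"])*1000,1),"axes x",np.round(T.as_matrix()[:,0],2),"z",np.round(T.as_matrix()[:,2],2),"q",np.round(s["joint_positions"],2))
E
python3 -c "
from h import *
goto(.465,-.187,.222,9.7)"
```

```text
g 1 shift mm [ 5.012e+02  6.000e-01 -6.240e+02] turn [ 7.000e-02 -3.169e+01 -2.000e-02] | t 0.1 pos [233.9 579.2 221.8] F [-0.8  0.1  1.1] w 86.7 axes x [ 0.93 -0.37  0.  ] z [ 0.37  0.93 -0.  ] q [-1.21  0.33 -0.06  1.46  0.02  1.35 -0.09]
```

```bash
python3 -m jog '[[0.026,0,-0.032,0,0,0],[0.026,0,-0.032,0,0,0],[0.026,0,-0.032,0,0,0],[0.026,0,-0.032,0,0,0],[0.026,0,-0.032,0,0,0],[0.026,0,-0.032,0,0,0],[0.026,0,-0.032,0,0,0],[0.026,0,-0.032,0,0,0],[0.026,0,-0.032,0,0,0],[0.026,0,-0.032,0,0,0],[0.026,0,-0.032,0,0,0],[0.026,0,-0.032,0,0,0]]' 1; python3 -c "
from h import *
goto(.465,-.187,.222,9.7)"
```

```text
time: 1.1
ee_pos: [0.3749, 0.1038, 0.2153]
eef_rot: [0.697, -0.133, 0.127, -0.693]
ft_force: [1.1, -0.1, 1.3]
width: 0.0871
g 1 shift mm [ 189.2   -6.2 -238.5] turn [  0.32 -30.92  -0.51] | t 1.1 pos [374.9 103.8 215.3] F [ 1.1 -0.1  1.3] w 87.1 axes x [ 0.93 -0.36 -0.01] z [ 0.36  0.93 -0.01] q [-0.76 -0.22  0.33  2.04  0.07  1.32  0.74]
```

```bash
python3 -m jog '[[0.02,0,-0.026,0,-6.2,0],[0.02,0,-0.026,0,-6.2,0],[0.02,0,-0.026,0,-6.2,0],[0.02,0,-0.026,0,-6.2,0],[0.02,0,-0.026,0,-6.2,0]]'; python3 -c "
from h import *
goto(.465,-.187,.19,9.7)"
```

```text
time: 1.52
ee_pos: [0.4467, -0.0417, 0.2149]
eef_rot: [0.705, 0.05, -0.056, -0.705]
ft_force: [-0.4, 1.1, -0.4]
width: 0.0871
g 1 shift mm [  -3.4   24.9 -146.5] turn [-0.02 -1.09 -0.53] | t 1.52 pos [446.7 -41.7 214.9] F [-0.4  1.1 -0.4] w 87.1 axes x [ 0.99  0.15 -0.01] z [-0.15  0.99  0.  ] q [-0.7  -0.1   0.66  1.93  0.07  1.3   1.66]
```

```bash
python3 -m jog '[[0,0.005,-0.036,0,-0.5,0],[-0.001,0.005,-0.036,0,-0.5,0],[-0.001,0.007,-0.036,0,0,-0.5],[-0.001,0.006,-0.036,0,0,0],[0,0,0,0,0,0],[0,0,0,0,0,0]]'; python3 - <<'E'
from h import *
from bench import r
goto(.465,-.187,.19,9.7)
c=r.camera("wrist");np.savez("pics/w1.npz",**c);cv2.imwrite("pics/w1.png",c["image"][:,:,::-1])
E
```

```text
time: 2.02
ee_pos: [0.4688, -0.1965, 0.1911]
eef_rot: [0.706, 0.061, -0.061, -0.703]
ft_force: [0.4, 0.0, 0.9]
width: 0.0869
g 1 shift mm [-2.2  1.  10. ] turn [0.29 0.21 0.03] | t 2.02 pos [ 468.8 -196.5  191.1] F [0.4 0.  0.9] w 86.9 axes x [0.99 0.17 0.  ] z [-0.17  0.99 -0.01] q [-0.52  0.1   0.89  1.85 -0.08  1.23  2.13]
```

View pics/w1.png

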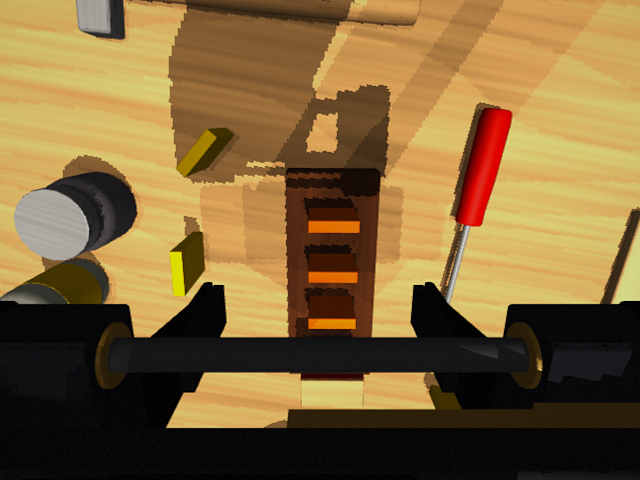

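```bash
python3 - <<'E'
from h import *
c=dict(np.load("pics/w1.npz"));W=world(c);h=cv2.cvtColor(c["image"],cv2.COLOR_RGB2HSV)
m=(h[...,0]<16)&(h[...,1]>200)&(h[...,2]>120)
for b in [(300,215,370,240),(300,262,370,288),(300,314,370,334)]:
    k=np.zeros_like(m);k[b[1]:b[3],b[0]:b[2]]=1;k&=m&(W[...,2]>.06);print(rect(W,k), np.round(W[k].mean(0)*1000,1))
k=(W[...,2]>.02)&(W[...,2]<.036);k[:, :280]=0;k[:,385:]=0;k[:165]=0;k[380:]=0;print("rack",rect(W,k))
E
```

```text
(array([ 427.5, -192. ]), array([83. , 39.6]), 9.9, np.float64(67.6), 617) [ 463.  -185.8   69.9]
(array([ 448.3, -188.8]), array([125.2,  39.6]), 10.1, np.float64(67.5), 544) [ 504.2 -179.    69.6]
(array([ 469. , -184.8]), array([167.1,  39.3]), 9.5, np.float64(67.3), 150) [ 543.5 -179.5   71. ]
rack (array([ 526. , -174.9]), array([200.5,  80.2]), 9.6, np.float64(27.7), 11245)
```

```bash
python3 -m jog '[[-0.002,0.01,0.01,0,0,0],[0,0.03,0,0,0,0],[0,0.03,0,0,0,0],[0,0.025,0,0,0,0],[0,0,0,0,0,0]]'; python3 -c "
from h import *
goto(.464,-.1862,.040,9.8)"
```

```text
time: 2.48
ee_pos: [0.4672, -0.1813, 0.0946]
eef_rot: [0.705, 0.066, -0.061, -0.704]
ft_force: [-1.9, 0.2, -1.1]
width: 0.0869
g 1 shift mm [-4.4 54.6 -4.1] turn [0.12 0.49 0.37] | t 2.48 pos [ 467.2 -181.3   94.6] F [-1.9  0.2 -1.1] w 86.9 axes x [0.98 0.18 0.01] z [-0.18  0.98 -0.  ] q [-0.49  0.22  0.86  1.98 -0.2   1.02  2.21]
```

```bash
python3 -m jog '[[-0.003,0.003,-0.004,0,0.5,0.4],[0,0.02,0,0,0,0],[0,0.02,0,0,0,0],[0,0.01,0,0,0,0],[0,0,0,0,0,0]]'; python3 -c "
from h import *
goto(.464,-.1862,.040,9.8)"
```

```text
time: 2.9
ee_pos: [0.4682, -0.1834, 0.0451]
eef_rot: [0.705, 0.063, -0.06, -0.704]
ft_force: [0.0, -0.2, 0.1]
width: 0.0866
g 1 shift mm [-4.7  5.1 -2. ] turn [0.05 0.21 0.21] | t 2.9 pos [ 468.2 -183.4   45.1] F [ 0.  -0.2  0.1] w 86.6 axes x [0.98 0.17 0.  ] z [-0.17  0.98 -0.  ] q [-0.43  0.32  0.82  2.01 -0.29  0.93  2.28]
```

```bash
python3 -m jog '[[-0.004,0.003,-0.002,0,0.2,0.2],[-0.001,0.002,0,0,0,0],[0,0,0,0,0,0]]' && python3 -m jog '[[0,0,0,0,0,0],[0,0,0,0,0,0],[0,0,0,0,0,0],[0,0,0,0,0,0],[0,0,0,0,0,0],[0,0,0,0,0,0],[0,0,0,0,0,0],[0,0,0,0,0,0]]' -1 25; python3 -c "
from h import *
goto(.464,-.1862,.16,9.8)"
```

```text
time: 3.15
ee_pos: [0.465, -0.1867, 0.0428]
eef_rot: [0.705, 0.061, -0.059, -0.704]
ft_force: [0.2, -0.4, -0.2]
width: 0.0872
time: 3.82
ee_pos: [0.4665, -0.1869, 0.0454]
eef_rot: [0.705, 0.063, -0.058, -0.704]
ft_force: [-0.4, -0.1, 1.1]
width: 0.0415
g 1 shift mm [  -1.6 -114.6    0.9] turn [0.09 0.   0.38] | t 3.82 pos [ 466.5 -186.9   45.4] F [-0.4 -0.1  1.1] w 41.5 axes x [0.99 0.17 0.01] z [-0.17  0.99 -0.  ] q [-0.43  0.32  0.82  2.01 -0.29  0.92  2.29]
```

```bash
python3 -m jog '[[0,-0.008,0,0,0,0],[0,-0.015,0,0,0,0],[0,-0.02,0,0,0,0],[0,-0.025,0,0,0,0],[0,-0.03,0,0,0,0],[0,-0.03,0,0,0,0],[0,-0.02,0,0,0,0],[0,0,0,0,0,0]]'; python3 - <<'E'
from h import *
from bench import r
goto(.49,.232,.18,4.8)
c=r.camera("wrist");np.savez("pics/w2.npz",**c);cv2.imwrite("pics/w2.png",c["image"][:,:,::-1])
E
```

```text
time: 4.48
ee_pos: [0.4633, -0.1881, 0.2017]
eef_rot: [0.705, 0.06, -0.058, -0.704]
ft_force: [0.1, -0.5, -0.8]
width: 0.0393
g 1 shift mm [ 96.2  20.8 409.9] turn [0.14 4.77 0.12] | t 4.48 pos [ 463.3 -188.1  201.7] F [ 0.1 -0.5 -0.8] w 39.3 axes x [0.99 0.17 0.  ] z [-0.17  0.99 -0.  ] q [-0.56  0.06  0.9   1.85 -0.05  1.25  2.09]
```

View pics/w2.png

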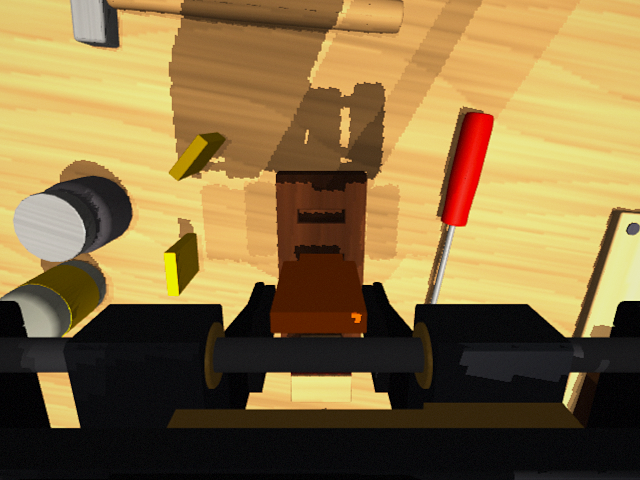

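```bash
python3 -m jog '[[0.013,0,0.034,0,0.4,0],[0.013,0,0.034,0,0.4,0],[0.013,0,0.034,0,0.4,0],[0.013,0,0.034,0,0.4,0],[0.013,0,0.034,0,0.4,0],[0.013,0,0.034,0,0.4,0],[0.013,0,0.034,0,0.4,0],[0.013,0,0.034,0,0.4,0],[0.013,0,0.034,0,0.4,0],[0.013,0,0.034,0,0.4,0],[0.013,0,0.034,0,0.4,0],[0.013,0,0.034,0,0.4,0]]';python3 -m jog '[[0,0,0,0,0,0],[0,0,0,0,0,0]]'; python3 - <<'E'
from h import *
from bench import r
goto(.55,.236,.20,4.8)
c=r.camera("wrist");np.savez("pics/w3.npz",**c);cv2.imwrite("pics/w3.png",c["image"][:,:,::-1])
E
```

```text
time: 5.53
ee_pos: [0.5655, 0.243, 0.1888]
eef_rot: [0.709, 0.017, -0.025, -0.705]
ft_force: [0.1, 0.1, 0.1]
width: 0.04
time: 5.7
ee_pos: [0.5639, 0.2522, 0.1843]
eef_rot: [0.709, 0.019, -0.03, -0.704]
ft_force: [0.5, -1.6, -0.1]
width: 0.0398
g 1 shift mm [-15.3 -15.4 -15.3] turn [ 0.36 -0.79 -0.89] | t 5.7 pos [563.9 252.2 184.3] F [ 0.5 -1.6 -0.1] w 39.8 axes x [ 1.    0.07 -0.02] z [-0.07  1.   -0.01] q [-0.94  0.39  0.58  1.55 -0.22  1.29  1.31]
```

View pics/w3.png

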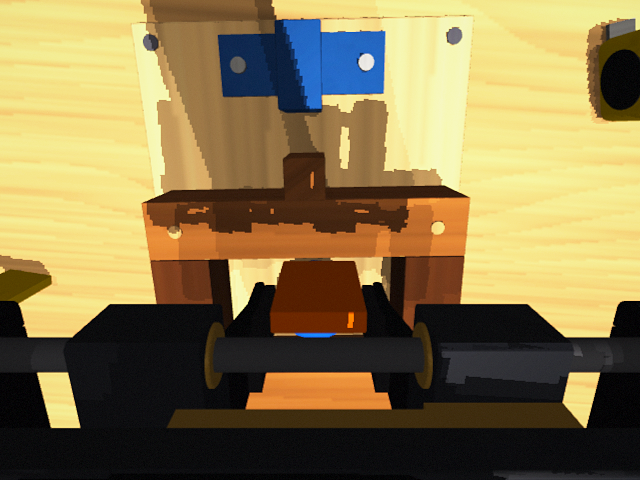

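```bash
python3 - <<'E'
from h import *
c=dict(np.load("pics/w3.npz"));W=world(c);z=W[...,2]
def B(u0,v0,u1,v1):
    m=np.zeros((480,640),bool);m[v0:v1,u0:u1]=1;return m
zs=(z>.066)&(z<.08)
print("stop",rect(W,B(265,10,335,125)&zs));print("nose",rect(W,B(275,145,335,190)&zs));
print("frame+nose",rect(W,B(130,145,480,255)&zs))
a=np.radians(4.8);u=np.array([np.cos(a),np.sin(a)]);n=np.array([-u[1],u[0]])
for nm,m in(("stop",B(265,10,335,125)&zs),("nose",B(275,145,335,186)&zs),("rail",B(130,180,480,255)&zs)):
    p=W[m][:,:2]*1000;X=p@u;Y=p@n;print(nm,"X",np.percentile(X,[1,99]).round(1),"Y",np.percentile(Y,[1,99]).round(1),np.median(z[m]))
# board orientation and packer
k=B(265,255,375,340)&(z>.1);p=W[k];print("packer face u-range",np.percentile(p@np.r_[u,0]*1000,[2,50,98]).round(1),np.percentile(p@np.r_[n,0]*1000,[2,98]).round(1),np.percentile(z[k],[2,98]).round(3))
E
```

```text
stop (array([447.3, 230.6]), array([55.3, 30. ]), 4.9, np.float64(71.7), 4063)
nose (array([517.8, 238.4]), array([22.5, 30. ]), 4.6, np.float64(71.6), 1362)
frame+nose (array([542.6, 240.9]), array([ 72.5, 240.3]), 4.2, np.float64(71.6), 19773)
stop X [438.3 492.2] Y [177.8 207.1] 0.07165402029328456
nose X [524.8 544.3] Y [179.7 209.2] 0.07157184312888396
rail X [543.4 596.6] Y [ 77.7 311.8] 0.07161690039703193
packer face u-range [551.8 576.  585.2] [184.1 226.4] [0.15  0.267]
```

```bash
python3 -m jog '[[-0.025,0.01,-0.006,0.2,-0.5,-0.5],[-0.03,0.01,-0.006,0.2,-0.3,-0.4],[-0.02,0.01,0,0,0,0],[0,0,0,0,0,0],[0,0,0,0,0,0]]'; python3 -c "
from h import *
goto(.486,.235,.13,4.8)"
```

```text
time: 6.17
ee_pos: [0.4852, 0.2285, 0.1495]
eef_rot: [0.707, 0.027, -0.03, -0.706]
ft_force: [0.6, -0.1, -0.0]
width: 0.0396
g 1 shift mm [ 1.4 19.5  6.5] turn [ 0.12 -0.17 -0.23] | t 6.17 pos [485.2 228.5 149.5] F [ 0.6 -0.1 -0. ] w 39.6 axes x [ 1.    0.08 -0.  ] z [-0.08  1.   -0.  ] q [-1.04  0.21  0.58  1.81 -0.12  1.16  1.23]
```

```bash
python3 -m jog '[[0.001,0.018,0.006,0,0,-0.2],[0,0.014,0,0,0,0],[0,0,0,0,0,0],[0,0,0,0,0,0]]'; python3 - <<'E'
from h import *
from bench import r
goto(.486,.235,.05,4.8)
c=r.camera("wrist");np.savez("pics/w4.npz",**c);cv2.imwrite("pics/w4.png",c["image"][:,:,::-1])
E
```

```text
time: 6.5
ee_pos: [0.4884, 0.2321, 0.1184]
eef_rot: [0.707, 0.028, -0.026, -0.706]
ft_force: [-0.5, -0.6, 0.6]
width: 0.0396
g 1 shift mm [-2.3 68.4  3.1] turn [ 0.02 -0.45  0.12] | t 6.5 pos [488.4 232.1 118.4] F [-0.5 -0.6  0.6] w 39.6 axes x [1.   0.08 0.  ] z [-0.08  1.   -0.  ] q [-1.03  0.25  0.57  1.84 -0.15  1.09  1.25]
```

View pics/w4.png

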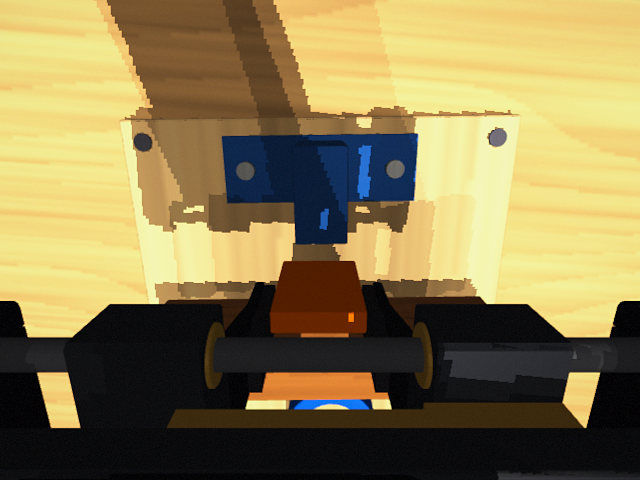

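```bash
cat > m.py <<'E'
from h import *
import sys
c=dict(np.load(sys.argv[1]));W=world(c);a=np.radians(4.8);u=np.r_[np.cos(a),np.sin(a),0];n=np.r_[-u[1],u[0],0]
for v in range(236,340,5):
    p=W[v,305:340].reshape(-1,3)*1000;print(v,"X %.1f Z %.1f"%(np.median(p@u),np.median(p[:,2])),end="; ")
for v in (268,300): 
    p=W[v]*1000;h=c["image"][v].astype(int);k=(h[:,0]>2*h[:,2]+20)&(h[:,1]<h[:,0]*.6)&(np.arange(640)>260)&(np.arange(640)<380);print("\nY",(p[k]@n)[[0,-1]].round(1),end="")
E
python3 m.py pics/w4.npz
```

```text
236 X 487.5 Z 71.5; 241 X 490.5 Z 71.6; 246 X 513.3 Z 11.7; 251 X 517.4 Z 11.5; 256 X 521.2 Z 11.8; 261 X 498.7 Z 81.9; 266 X 498.8 Z 89.4; 271 X 498.8 Z 96.4; 276 X 498.8 Z 103.1; 281 X 498.8 Z 109.1; 286 X 498.8 Z 115.1; 291 X 499.0 Z 120.2; 296 X 499.0 Z 125.3; 301 X 499.0 Z 130.3; 306 X 499.0 Z 134.9; 311 X 498.9 Z 139.4; 316 X 500.8 Z 140.1; 321 X 503.0 Z 140.4; 326 X 505.5 Z 140.0; 331 X 507.7 Z 140.2; 336 X 551.9 Z 71.9; 
Y [171.7 210.1]
Y [171.  210.7]
```

```bash
python3 -m jog '[[-0.003,0,0.002,0,-0.4,0],[0,0.012,0,0,0,0],[0,0.015,0,0,0,0],[0,0.015,0,0,0,0],[0,0.008,0,0,0,0],[0,0,0,0,0,0]]'; python3 -c "
from h import *
goto(.4852,.2342,.0502,4.8)"
```

```text
time: 7.05
ee_pos: [0.4882, 0.2345, 0.0685]
eef_rot: [-0.705, -0.032, 0.026, 0.708]
ft_force: [-0.1, -0.3, -1.4]
width: 0.0397
g 1 shift mm [-3.2 18.3 -0.1] turn [-0.16 -0.07  0.44] | t 7.05 pos [488.2 234.5  68.5] F [-0.1 -0.3 -1.4] w 39.7 axes x [1.   0.08 0.01] z [-0.08  1.    0.  ] q [-1.01  0.31  0.55  1.89 -0.2   0.98  1.28]
```

```bash
python3 -m jog '[[-0.003,0.006,0,0,0,0.4],[-0.001,0.006,0,0,0,0],[0,0.005,0,0,0,0],[0,0.002,0,0,0,0],[0,0.001,0,0,0,0],[0,0,0,0,0,0]]'; python3 -c "
from h import *
goto(.4852,.2342,.0502,4.8)"
```

```text
time: 7.55
ee_pos: [0.4859, 0.2351, 0.05]
eef_rot: [-0.705, -0.03, 0.028, 0.708]
ft_force: [-0.0, -0.5, 0.0]
width: 0.0399
g 1 shift mm [-0.8 -0.2 -0.9] turn [-0.3  -0.07  0.18] | t 7.55 pos [485.9 235.1  50. ] F [-0.  -0.5  0. ] w 39.9 axes x [1.   0.08 0.  ] z [-0.08  1.    0.01] q [-1.    0.34  0.54  1.9  -0.22  0.95  1.3 ]
```

```bash
python3 -m jog '[[0,0.001,0,0,0,0],[0,0.001,0,0,0,0],[0,0,0,0,0,0]]';python3 -m jog '[[0,0.001,0,0,0,0],[0,0.001,0,0,0,0],[0,0,0,0,0,0]]'; python3 -m jog '[[0,0.001,0,0,0,0],[0,0,0,0,0,0]]'
```

```text
time: 7.8
ee_pos: [0.4872, 0.2355, 0.0499]
eef_rot: [-0.704, -0.031, 0.027, 0.709]
ft_force: [0.7, 0.6, -1.4]
width: 0.0395
time: 8.05
ee_pos: [0.4884, 0.2359, 0.0498]
eef_rot: [-0.703, -0.031, 0.027, 0.71]
ft_force: [-0.3, 0.4, -1.0]
width: 0.0399
time: 8.22
ee_pos: [0.4892, 0.2361, 0.0497]
eef_rot: [-0.703, -0.032, 0.026, 0.71]
ft_force: [0.6, -0.1, 1.3]
width: 0.0397
```

```bash
python3 - <<'E'
from h import *
from bench import r
goto(.4852,.2342,.0502,4.8)
c=r.camera("wrist");np.savez("pics/w5.npz",**c);cv2.imwrite("pics/w5.png",c["image"][:,:,::-1])
E
python3 m.py pics/w5.npz
```

```text
g 1 shift mm [-4.1 -0.6 -1.6] turn [-0.55 -0.11  0.49] | t 8.22 pos [489.2 236.1  49.7] F [ 0.6 -0.1  1.3] w 39.7 axes x [1.   0.08 0.01] z [-0.08  1.    0.01] q [-1.    0.34  0.54  1.9  -0.22  0.94  1.3 ]
236 X 467.5 Z 71.6; 241 X 469.5 Z 71.7; 246 X 471.5 Z 71.6; 251 X 473.5 Z 71.6; 256 X 475.6 Z 71.7; 261 X 477.6 Z 71.7; 266 X 479.7 Z 71.6; 271 X 481.8 Z 71.7; 276 X 484.0 Z 71.5; 281 X 486.0 Z 71.8; 286 X 488.2 Z 71.6; 291 X 490.4 Z 71.6; 296 X 499.7 Z 57.2; 301 X 499.7 Z 62.0; 306 X 499.9 Z 66.2; 311 X 499.9 Z 70.5; 316 X 501.5 Z 71.7; 321 X 503.8 Z 71.7; 326 X 506.0 Z 71.9; 331 X 508.5 Z 71.6; 336 X 524.9 Z 49.0; 
Y [211.9 214.1]
Y [175.1 214.6]
```

```bash
python3 -m jog '[[-0.003,-0.001,-0.001,-0.5,0,0.5],[-0.003,0,0,0,0,0],[-0.002,0,0,0,0,0],[0,0,0,0,0,0]]'; python3 - <<'E'
from h import *
from bench import r
goto(.481,.2342,.0502,4.8)
c=r.camera("wrist");np.savez("pics/w6.npz",**c)
E
python3 m.py pics/w6.npz|tail -c 420
```

```text
time: 8.6
ee_pos: [0.4823, 0.2345, 0.0503]
eef_rot: [0.707, 0.03, -0.028, -0.706]
ft_force: [1.9, -0.3, -1.6]
width: 0.0396
g 1 shift mm [-1.3  0.1 -0.2] turn [ 0.02 -0.11  0.18] | t 8.6 pos [482.3 234.5  50.3] F [ 1.9 -0.3 -1.6] w 39.6 axes x [1.   0.08 0.  ] z [-0.08  1.   -0.  ] q [-1.01  0.33  0.55  1.91 -0.21  0.95  1.29]
Z 71.7; 246 X 464.9 Z 71.5; 251 X 467.0 Z 71.5; 256 X 469.0 Z 71.7; 261 X 471.1 Z 71.7; 266 X 473.1 Z 71.7; 271 X 475.3 Z 71.6; 276 X 477.4 Z 71.5; 281 X 479.5 Z 71.7; 286 X 481.7 Z 71.6; 291 X 483.9 Z 71.5; 296 X 486.1 Z 71.6; 301 X 488.3 Z 71.6; 306 X 490.6 Z 71.5; 311 X 492.9 Z 71.4; 316 X 494.6 Z 72.5; 321 X 496.9 Z 72.4; 326 X 499.2 Z 72.4; 331 X 501.5 Z 72.4; 336 X 524.8 Z 38.2; 
Y [211.9 212.9]
Y [174.2 213.6]
```

```bash
python3 -m jog '[[0.0005,0.002,0,0,0,0],[0,0.001,0,0,0,0]]'; python3 -m jog '[[0,0,0,0,0,0],[0,0,0,0,0,0],[0,0,0,0,0,0],[0,0,0,0,0,0],[0,0,0,0,0,0],[0,0,0,0,0,0]]' 0.9;  python3 -c "
from h import *
goto(.593,-.164,.22,9.8)"
```

```text
time: 8.82
ee_pos: [0.4835, 0.2346, 0.0492]
eef_rot: [-0.706, -0.03, 0.028, 0.707]
ft_force: [-5.5, -4.7, 18.2]
width: 0.0395
time: 9.32
ee_pos: [0.4814, 0.2345, 0.0483]
eef_rot: [-0.706, -0.029, 0.029, 0.707]
ft_force: [0.2, 0.8, 0.2]
width: 0.0718
g 1 shift mm [  78.5 -171.9 -406.3] turn [-0.03 -5.1  -0.02] | t 9.32 pos [481.4 234.5  48.3] F [0.2 0.8 0.2] w 71.8 axes x [ 1.    0.08 -0.  ] z [-0.08  1.    0.  ] q [-1.01  0.34  0.54  1.91 -0.21  0.95  1.29]
```

Bottomed (18 N) and released. Lift straight up, check, then go to the wedge.

```bash
python3 -m jog '[[0,0,0,0,0,0],[0,0,0,0,0,0],[0,-0.01,0,0,0,0],[0,-0.02,0,0,0,0],[0,-0.03,0,0,0,0],[0.002,-0.04,0,0,0,0],[0.006,-0.04,0,0,0,0],[0.01,-0.03,0,0,0,0],[0.02,-0.01,0,0,0,0],[0.03,0,0,0,0,0],[0.02,0,0,0,0,0],[0,0,0,0,0,0]]' 1; python3 - <<'E'
from h import *
from bench import r
goto(.593,-.164,.22,9.8)
c=r.camera("wrist");np.savez("pics/w7.npz",**c);cv2.imwrite("pics/w7.png",c["image"][:,:,::-1])
E
```

```text
time: 10.32
ee_pos: [0.5706, 0.2408, 0.2445]
eef_rot: [-0.706, -0.03, 0.029, 0.707]
ft_force: [-0.6, 0.2, 0.2]
width: 0.0871
g 1 shift mm [ -11.4   23.9 -405.3] turn [-0.08 -5.02  0.11] | t 10.32 pos [570.6 240.8 244.5] F [-0.6  0.2  0.2] w 87.1 axes x [1.   0.08 0.  ] z [-0.08  1.    0.  ] q [-0.95  0.34  0.62  1.48 -0.2   1.39  1.33]
```

View pics/w7.png

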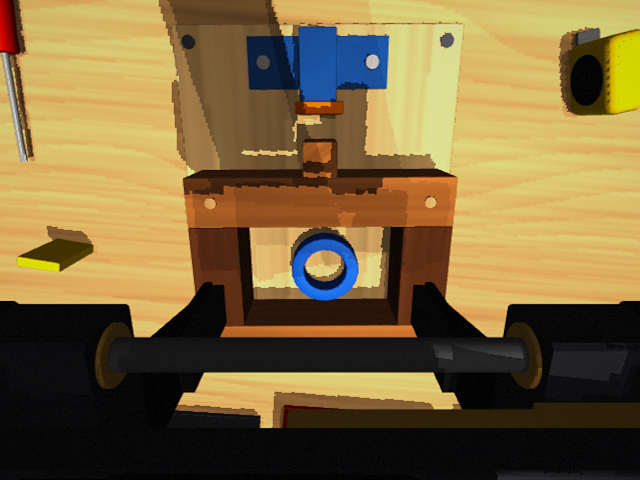

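```bash
python3 -m jog '[[0,0,-0.034,0,-0.4,0],[0,0,-0.034,0,-0.4,0],[0,0,-0.034,0,-0.4,0],[-0.001,0,-0.034,0,-0.4,0],[0,0,-0.034,0,-0.4,0],[-0.001,0,-0.034,0,-0.4,0],[-0.001,0,-0.034,0,-0.4,0],[-0.001,0,-0.034,0,-0.4,0],[-0.001,0.001,-0.034,0,-0.4,0],[-0.001,0.001,-0.03,0,-0.4,0],[0,0.001,-0.026,0,0,0],[0,0,-0.015,0,0,0]]'; python3 - <<'E'
from h import *
c=dict(np.load("pics/w7.npz"));W=world(c);z=W[...,2];h=cv2.cvtColor(c["image"],cv2.COLOR_RGB2HSV)
a=np.radians(4.8);u=np.array([np.cos(a),np.sin(a)]);n=np.array([-u[1],u[0]])
def B(u0,v0,u1,v1):
    m=np.zeros((480,640),bool);m[v0:v1,u0:u1]=1;return m
zs=(z>.066)&(z<.08);blue=(h[...,0]>95)
for nm,m in(("stop",B(285,15,350,110)&zs&blue),("packer",B(285,95,350,125)&zs&~blue),("nose",B(290,132,345,165)&zs)):
    p=W[m][:,:2]*1000;print(nm,rect(W,m),"X",np.percentile(p@u,[1,99]).round(1),"Y",np.percentile(p@n,[1,99]).round(1))
goto(.593,-.164,.22,9.8)
E
```

```text
time: 11.37
ee_pos: [0.5999, -0.1414, 0.2431]
eef_rot: [-0.701, -0.058, 0.061, 0.708]
ft_force: [-0.3, -0.3, -0.5]
width: 0.0868
stop (array([447.4, 230.6]), array([54.5, 29.6]), 5.6, np.float64(71.7), 2760) X [438.4 491.7] Y [177.8 207.1]
packer (array([477.7, 234.7]), array([14., 39.]), 5.1, np.float64(71.5), 647) X [492.4 502.6] Y [174.5 213.3]
nose (array([516.3, 238.4]), array([18.6, 29.3]), 4.9, np.float64(71.7), 803) X [525.1 543.6] Y [179.9 208.9]
g 1 shift mm [-10.5  22.9 -21.3] turn [-0.52 -0.14 -0.16] | t 11.37 pos [ 599.9 -141.4  243.1] F [-0.3 -0.3 -0.5] w 86.8 axes x [ 0.99  0.17 -0.  ] z [-0.17  0.99  0.01] q [-0.42  0.37  0.77  1.48 -0.26  1.4   2.1 ]
```

```bash
python3 - <<'E'
from h import *
c=dict(np.load("pics/top0.npz"));W=world(c);z=W[...,2]
m=np.zeros((480,640),bool);m[186:210,388:422]=1
print(rect(W,m&(z>.088)&(z<.105)))
c=dict(np.load("pics/w2.npz"));W=world(c);z=W[...,2]
m=np.zeros((480,640),bool);m[375:402,285:360]=1;k=m&(z>.06)&(z<.105)
p=W[k]*1000;print(len(p),p.min(0).round(1),p.max(0).round(1),p.mean(0).round(1))
k2=k&(z>.094);print(rect(W,k2))
E
```

```text
(array([ 592.5, -164.5]), array([26.4, 51. ]), 9.2, np.float64(99.0), 275)
1631 [ 574.8 -190.3   94.7] [ 607.8 -138.    99.3] [ 590.7 -164.1   97.5]
(array([ 591.3, -164.1]), array([26.7, 50.2]), 9.6, np.float64(97.5), 1631)
```

```bash
python3 -m jog '[[-0.01,0.02,-0.02,-0.3,0,0],[-0.002,0.035,-0.003,-0.2,0,-0.2],[0,0.035,0,0,0,0],[0,0.025,0,0,0,0],[0,0,0,0,0,0]]'; python3 -c "
from h import *
goto(.5913,-.1641,.069,9.6)"
```

```text
time: 11.78
ee_pos: [0.5878, -0.1722, 0.1279]
eef_rot: [0.705, 0.058, -0.055, -0.705]
ft_force: [-0.6, 1.8, -0.9]
width: 0.0867
g 1 shift mm [ 4.5 58.9  7.4] turn [ 0.03 -0.46  0.25] | t 11.78 pos [ 587.8 -172.2  127.9] F [-0.6  1.8 -0.9] w 86.7 axes x [0.99 0.16 0.  ] z [-0.16  0.99 -0.  ] q [-0.36  0.44  0.74  1.65 -0.32  1.17  2.19]
```

```bash
python3 -m jog '[[0.004,0.008,0.007,0,-0.4,0.2],[0,0.015,0,0,0,0],[0,0.018,0,0,0,0],[0,0.008,0,0,0,0],[0,0,0,0,0,0]]'; python3 -c "
from h import *
goto(.5913,-.1641,.069,9.6)"
```

```text
time: 12.2
ee_pos: [0.5929, -0.1597, 0.083]
eef_rot: [-0.704, -0.062, 0.059, 0.705]
ft_force: [0.3, -0.7, 0.3]
width: 0.0869
g 1 shift mm [-2.4 14.  -4.1] turn [-0.07  0.21  0.3 ] | t 12.2 pos [ 592.9 -159.7   83. ] F [ 0.3 -0.7  0.3] w 86.9 axes x [0.99 0.17 0.01] z [-0.17  0.99  0.  ] q [-0.36  0.5   0.71  1.69 -0.36  1.09  2.2 ]
```

```bash
python3 -m jog '[[-0.002,0.008,-0.004,0,0.2,0.3],[-0.001,0.006,0,0,0,0],[0,0,0,0,0,0]]'; python3 -c "
from h import *
goto(.5913,-.1641,.069,9.6)"; python3 -m jog '[[0,0,0,0,0,0],[0,0,0,0,0,0],[0,0,0,0,0,0],[0,0,0,0,0,0],[0,0,0,0,0,0],[0,0,0,0,0,0]]' -1 58; python3 -m jog '[[0,-0.004,0,0,0,0],[0,-0.01,0,0,0,0],[0,-0.015,0,0,0,0],[0,-0.02,0,0,0,0],[0,-0.03,0,0,0,0],[0,-0.03,0,0,0,0],[0,-0.03,0,0,0,0],[0,-0.01,0,0,0,0],[0,0,0,0,0,0]]'; python3 - <<'E'
from h import *
goto(.60,.2443,.2,4.8)
E
```

```text
time: 12.45
ee_pos: [0.5926, -0.1633, 0.0712]
eef_rot: [-0.704, -0.061, 0.059, 0.705]
ft_force: [-0.0, 0.4, 0.6]
width: 0.0871
g 1 shift mm [-1.4  2.2 -0.6] turn [-0.04  0.13  0.19] | t 12.45 pos [ 592.6 -163.3   71.2] F [-0.   0.4  0.6] w 87.1 axes x [0.99 0.17 0.  ] z [-0.17  0.99  0.  ] q [-0.34  0.51  0.7   1.69 -0.37  1.07  2.21]
time: 12.95
ee_pos: [0.5935, -0.1641, 0.0733]
eef_rot: [-0.704, -0.062, 0.058, 0.705]
ft_force: [-0.4, -0.3, -0.7]
width: 0.0549
time: 13.7
ee_pos: [0.5908, -0.1648, 0.233]
eef_rot: [-0.705, -0.06, 0.058, 0.705]
ft_force: [-0.6, 0.2, -0.6]
width: 0.0497
g 1 shift mm [ 77.   33.2 401.8] turn [-0.    4.77  0.19] | t 13.7 pos [ 590.8 -164.8  233. ] F [-0.6  0.2 -0.6] w 49.7 axes x [0.99 0.17 0.  ] z [-0.17  0.99 -0.  ] q [-0.4   0.36  0.78  1.52 -0.26  1.37  2.13]
```

```bash
python3 -m jog '[[-0.002,0,0.034,0,0.4,0],[-0.002,0,0.034,0,0.4,0],[-0.002,0,0.034,0,0.4,0],[-0.002,0,0.034,0,0.4,0],[-0.002,0,0.034,0,0.4,0],[-0.002,0,0.034,0,0.4,0],[-0.002,0,0.034,0,0.4,0],[-0.003,0,0.034,0,0.4,0],[-0.003,0,0.034,0,0.4,0],[-0.003,0,0.034,0,0.4,0],[-0.003,0,0.03,0,0.4,0],[-0.003,0,0.02,0,0.3,0]]'; python3 -m jog '[[0,0,0,0,0,0],[0,0,0,0,0,0]]'; python3 -c "
from h import *
goto(.4957,.2362,.16,4.8)"
```

```text
time: 14.7
ee_pos: [0.5044, 0.2268, 0.2226]
eef_rot: [0.709, 0.022, -0.026, -0.704]
ft_force: [-0.0, 0.1, -0.8]
width: 0.0497
time: 14.87
ee_pos: [0.5012, 0.2326, 0.22]
eef_rot: [0.709, 0.024, -0.03, -0.704]
ft_force: [-0.6, -0.5, -0.5]
width: 0.0497
g 1 shift mm [-4.7 60.1  4.5] turn [ 0.39 -0.4  -0.52] | t 14.87 pos [501.2 232.6 220. ] F [-0.6 -0.5 -0.5] w 49.7 axes x [ 1.    0.08 -0.01] z [-0.08  1.   -0.01] q [-1.02  0.19  0.57  1.68 -0.1   1.31  1.22]
```

```bash
python3 -m jog '[[-0.004,0.02,0.004,0.4,-0.4,-0.5],[0,0.03,0,0,0,0],[0,0.01,0,0,0,0],[0,0,0,0,0,0],[0,0,0,0,0,0]]'; python3 - <<'E'
from h import *
from bench import r
goto(.4957,.2362,.16,4.8)
c=r.camera("wrist");np.savez("pics/w8.npz",**c);cv2.imwrite("pics/w8.png",c["image"][:,:,::-1])
E
python3 m.py pics/w8.npz
```

```text
time: 15.28
ee_pos: [0.497, 0.232, 0.157]
eef_rot: [0.707, 0.028, -0.029, -0.706]
ft_force: [0.0, -0.3, 0.7]
width: 0.0498
g 1 shift mm [-1.  -3.   4.3] turn [ 0.1  -0.19 -0.07] | t 15.28 pos [497. 232. 157.] F [ 0.  -0.3  0.7] w 49.8 axes x [ 1.    0.08 -0.  ] z [-0.08  1.   -0.  ] q [-1.01  0.23  0.56  1.78 -0.13  1.18  1.24]
236 X 524.8 Z 13.5; 241 X 524.9 Z 27.1; 246 X 524.9 Z 40.1; 251 X 507.2 Z 103.4; 256 X 505.0 Z 118.5; 261 X 502.9 Z 131.9; 266 X 501.3 Z 143.3; 271 X 500.5 Z 151.8; 276 X 500.5 Z 158.0; 281 X 500.5 Z 163.5; 286 X 500.6 Z 168.8; 291 X 500.4 Z 174.2; 296 X 500.6 Z 178.5; 301 X 502.3 Z 179.4; 306 X 504.6 Z 179.4; 311 X 506.8 Z 179.3; 316 X 509.1 Z 179.3; 321 X 511.4 Z 179.3; 326 X 513.6 Z 179.4; 331 X 515.9 Z 179.4; 336 X 518.2 Z 179.5; Traceback (most recent call last):
  File "m.py", line 7, in <module>
    p=W[v]*1000;h=c["image"][v].astype(int);k=(h[:,0]>2*h[:,2]+20)&(h[:,1]<h[:,0]*.6)&(np.arange(640)>260)&(np.arange(640)<380);print("\nY",(p[k]@n)[[0,-1]].round(1),end="")
                                                                                                                                            ~~~~~~~~^^^^^^^^
IndexError: index 0 is out of bounds for axis 0 with size 0
```

View pics/w8.png

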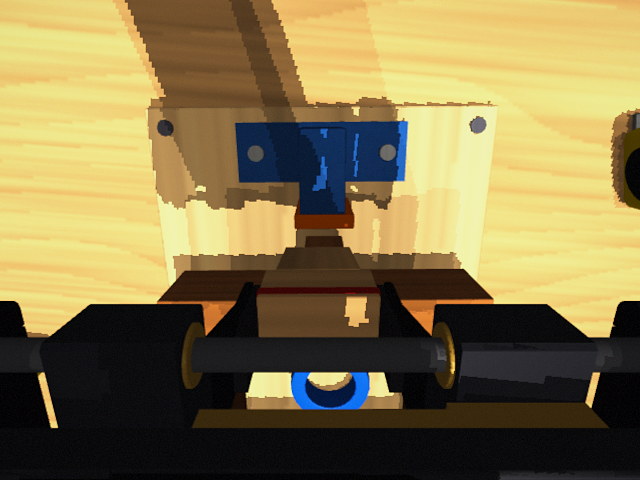

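```bash
python3 -m jog '[[0,0.004,0.004,0,0,0],[0,0.008,0,0,0,0],[0,0.008,0,0,0,0],[0,0,0,0,0,0]]'; python3 -c "
from h import *
goto(.4957,.2362,.0926,4.8)"
```

```text
time: 15.67
ee_pos: [0.4992, 0.2365, 0.1392]
eef_rot: [-0.706, -0.029, 0.026, 0.707]
ft_force: [-0.3, -0.2, -0.2]
width: 0.0496
g 1 shift mm [-3.7 46.6 -0. ] turn [-0.08 -0.29  0.22] | t 15.67 pos [499.2 236.5 139.2] F [-0.3 -0.2 -0.2] w 49.6 axes x [1.   0.08 0.  ] z [-0.08  1.    0.  ] q [-1.01  0.25  0.56  1.79 -0.14  1.14  1.25]
```

```bash
python3 -m jog '[[-0.003,0.006,0,0,-0.3,0.2],[-0.001,0.008,0,0,0,0],[-0.001,0.008,0,0,0,0],[-0.001,0,0,0,0,0],[0,0,0,0,0,0]]'; python3 -c "
from h import *
goto(.497,.2363,.0926,4.8)"
```

```text
time: 16.08
ee_pos: [0.4932, 0.2361, 0.1148]
eef_rot: [-0.706, -0.03, 0.03, 0.707]
ft_force: [2.1, -0.3, 1.9]
width: 0.0502
g 1 shift mm [ 3.8 22.2 -0.2] turn [-0.08  0.05  0.07] | t 16.08 pos [493.2 236.1 114.8] F [ 2.1 -0.3  1.9] w 50.2 axes x [1.   0.08 0.  ] z [-0.08  1.    0.  ] q [-1.    0.27  0.55  1.83 -0.16  1.09  1.26]
```

```bash
python3 -m jog '[[0.003,0,0,0,0,0],[0.001,0.005,0,0,0,0],[0,0.005,0,0,0,0],[0,0,0,0,0,0]]'; python3 -c "
from h import *
goto(.497,.2363,.0926,4.8)"
```

```text
time: 16.42
ee_pos: [0.4977, 0.2366, 0.1043]
eef_rot: [-0.706, -0.03, 0.03, 0.707]
ft_force: [-0.1, -0.2, -1.2]
width: 0.0496
g 1 shift mm [-0.7 11.7 -0.3] turn [-0.11  0.05  0.07] | t 16.42 pos [497.7 236.6 104.3] F [-0.1 -0.2 -1.2] w 49.6 axes x [1.   0.08 0.  ] z [-0.08  1.    0.  ] q [-0.99  0.29  0.55  1.83 -0.17  1.07  1.27]
```

```bash
python3 -m jog '[[-0.001,0.004,0,0,0,0],[0,0.004,0,0,0,0],[0,0.001,0,0,0,0]]'; python3 -m jog '[[0,0.001,0,0,0,0],[0,0.001,0,0,0,0]]';  python3 -c "
from h import *
goto(.497,.2363,.0926,4.8)"
```

```text
time: 16.67
ee_pos: [0.4965, 0.2364, 0.0943]
eef_rot: [-0.706, -0.03, 0.03, 0.707]
ft_force: [-0.0, -0.1, -0.3]
width: 0.0498
time: 16.83
ee_pos: [0.4968, 0.2365, 0.0921]
eef_rot: [-0.706, -0.03, 0.029, 0.707]
ft_force: [0.2, -0.4, -0.3]
width: 0.0495
g 1 shift mm [ 0.2 -0.5 -0.2] turn [-0.1   0.04  0.09] | t 16.83 pos [496.8 236.5  92.1] F [ 0.2 -0.4 -0.3] w 49.5 axes x [1.   0.08 0.  ] z [-0.08  1.    0.  ] q [-0.99  0.3   0.54  1.84 -0.18  1.04  1.28]
```

```bash
for i in 1; do python3 -m jog '[[0,0.001,0,0,0,0],[0,0.001,0,0,0,0]]'; python3 -m jog '[[0,0.001,0,0,0,0],[0,0.001,0,0,0,0]]'; done
```

```text
time: 17.0
ee_pos: [0.497, 0.2366, 0.0905]
eef_rot: [-0.706, -0.03, 0.029, 0.707]
ft_force: [-3.1, -2.0, 9.7]
width: 0.0495
time: 17.17
ee_pos: [0.497, 0.2367, 0.0901]
eef_rot: [-0.705, -0.03, 0.029, 0.708]
ft_force: [-4.6, -3.0, 14.3]
width: 0.0497
```

```bash
python3 -m jog '[[0,0.0015,0,0,0,0],[0,0.0015,0,0,0,0]]'; python3 -m jog '[[0,0.002,0,0,0,0]]'; python3 - <<'E'
from h import *
from bench import r
c=r.camera("wrist");np.savez("pics/w9.npz",**c);cv2.imwrite("pics/w9.png",c["image"][:,:,::-1])
goto(.497,.2363,.09,4.8)
E
python3 m.py pics/w9.npz 2>/dev/null
```

```text
time: 17.33
ee_pos: [0.4971, 0.2367, 0.0898]
eef_rot: [-0.705, -0.03, 0.03, 0.708]
ft_force: [-7.4, -3.7, 19.5]
width: 0.0494
time: 17.42
ee_pos: [0.4971, 0.2367, 0.0896]
eef_rot: [-0.705, -0.03, 0.03, 0.708]
ft_force: [-9.4, -5.3, 25.7]
width: 0.0496
g 1 shift mm [-0.1 -0.4 -0.5] turn [-0.33  0.01 -0.  ] | t 17.47 pos [497.1 236.8  89.6] F [-8.4 -3.7 21.3] w 49.6 axes x [ 1.    0.08 -0.  ] z [-0.08  1.    0.01] q [-0.99  0.31  0.54  1.84 -0.19  1.04  1.28]
236 X 487.7 Z 71.8; 241 X 490.4 Z 71.6; 246 X 493.0 Z 71.5; 251 X 495.6 Z 71.5; 256 X 498.1 Z 71.7; 261 X 500.9 Z 71.5; 266 X 501.6 Z 76.5; 271 X 500.8 Z 84.9; 276 X 500.9 Z 90.7; 281 X 500.9 Z 96.3; 286 X 501.0 Z 101.4; 291 X 500.8 Z 106.8; 296 X 501.0 Z 111.1; 301 X 502.7 Z 112.2; 306 X 505.0 Z 112.1; 311 X 507.3 Z 111.8; 316 X 509.6 Z 111.8; 321 X 511.9 Z 111.8; 326 X 514.1 Z 111.9; 331 X 516.4 Z 111.9; 336 X 518.8 Z 111.9;
```

View pics/w9.png

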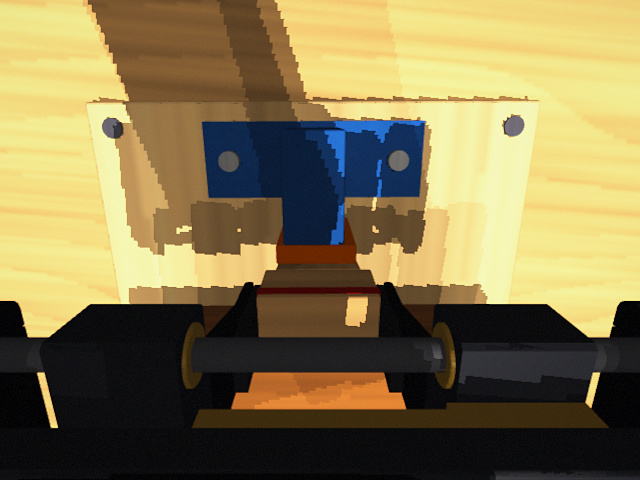

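```bash
python3 -c "
from bench import r
print(r.read_state()['ft_force'],r.read_state()['width']);r.close_job()"
```

```text
[-8.43387647 -3.67850073 21.29521487] 0.04961102681082579
the job is handed in; nothing more can be done
```

The job is handed in. One packer stands in the gap, and the wedge is pressed in beside it and still held by the fingers. It took 17.5 s of the 67 s allowed.

- **Gap and packer:** I measured the gap at about 32 mm, so one packer was enough. I stood packer0 flat against the stop. Its top read 71.6 mm above the bench, level with the stop, so it is fully down. That left about 22 mm for the wedge.
- **Wedge:** It went in toe down and began to bite at about 10 N. I pushed until the upward force reached 26 N. It was about 21 N when I handed in, slightly over the 10 to 20 N you gave. The toe is about 10 mm above the board, and the grip reads 49.6 mm on the 50 mm head.
- **Other things on the bench:** I moved nothing else and felt no unexpected contact. I did not take a last overview picture to confirm it.
- **Small disagreement:** The bite depth implies a room of about 23 mm, against the 22 mm from the images. That is within the 2 mm camera calibration.

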